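# Hold a printer bed down on its height gauge

## Robot

A 7-joint arm with a two-finger parallel gripper is mounted at the origin on the work surface. World frame = base frame: x ahead of the robot, y to its left, z up, the work surface at z = 0. Lengths are in m, angles in rad, forces in N, time in s.
With the tool pointing down it reaches from about 0.4 to 0.875 m from the base axis. Payload 6.5 kg.
Tool frame: the origin (TCP) lies between the finger pads; the fingertips stand 8 mm ahead of it and the grasp point (between the pads) lies 11 mm behind it (robot.nose_length is the distance from the TCP to the fingertips, in m); z points along the fingers, y is the direction in which the jaws open and shut (so a half turn about z gives the same grasp; the last joint's range is limited). The gripper opens to 85 mm and grips with 20 to 120 N. Pads are 22 mm wide; open, the fingers measure 114 mm over their backs; the gripper's body (76 mm by 85 mm) begins 54 mm behind the grasp point. The pads swing forward as they close: fully open they stand 13 mm farther back than shut.
Start: joints at [-1.347, 0.536, -0.004, 1.538, 0.003, 1.067, -0.071], TCP at [0.186, 0.623, 0.239] pointing down, gripper open.
Joint ranges: [-2.7, 2.7], [-0.37, 2.16], [-1.27, 1.26], [0.24, 2.4], [-1.31, 4.45], [0.19, 1.91], [-2.76, 2.76]. Speed limits (rad/s): [2.39, 2.39, 3.14, 3.14, 3.14, 3.14, 3.14].

## Interface

Orientations are given as a rotation vector (axis times angle).
In Python, from rig import robot gives the robot as it stands.
- The arm moves only by the tool jog_arm, never from a script. Its arguments are lists of equal length, an entry for each row: "dr": the turn, a rotation vector about the world's x, y, z in rad, a list of three; "xyz": the shift along the world's x, y, z in mm, a list of three; "gripper": the opening, from -1 (shut) to 1 (fully open). In form: {"dr": [[wx, wy, wz], ...], "xyz": [[x, y, z], ...], "gripper": [gripper, ...]}. A call has 1 to 20 rows; each row shifts and turns the commanded pose from where the row before left it; what a row does not reach is not made up. A row lasts 1/10 s, in which the tool goes at most 50 mm and 8.59 degrees, less where a joint would pass 70% of its speed; a pose out of reach is approached as far as the arm can. A call is refused whole if a number of a shift passes 50 or a number of a turn 0.15, either way. A call with a gripper value outside its range is refused whole. The fingers move at their own pace and stop on an object; "force" is the grip in N (left out, the last holds). Time passes only in rows, so rows that do not move let the fingers close. It gives the time, the measured TCP pose, the force and the opening at its end, in the units of the state.
- robot.read_state(): the state, without advancing time (a new reading comes with each control period).
- robot.read_camera(name): name is "side" or "top"; returns the picture (384x512x3 uint8, red, green, blue); there is no depth.
- robot.camera_model(name): a dict with "camera_matrix" (3x3 intrinsics, pixels), "distortion" ([k1, k2, p1, p2, k3] as OpenCV has them; the pictures are not rectified), "origin" and "orientation" of the camera in the world. Camera axes: x right, y up, looking along -z (the intrinsics and any distortion apply to the point x, -y, -z); pixel columns grow to the right and rows downward; lengths in m; the calibration is good to about 2 mm. A picture is of the moment at which its call begins. camera_model takes no time and is no camera call.
- robot.finish_job(): hands the job in, once; it reports no verdict.
Trained networks look in the newest picture that a camera, given by its name, has taken for a name from the list of things; names that differ only in an ending like _2 or _b are one class to them, and where a whole thing is asked for, a point or a joint stands for the part that bears it (a point fixed in the world has none). Each returns a list of dicts, best first, with "p" (0 to 1); they miss things now and then, are a little off and sometimes report something else, mostly with a low value. They report only what shows in the picture. A call takes as long as a camera call. They do not tell look-alikes from the thing itself.
- robot.search_frame(camera, target): "location" ([x, y, z] in m, in world coordinates, good to about 4 mm: the middle of the surface that is visible of it).
- robot.cut_out(camera, target): "pixels" (384x512 bool, what is visible of it).
The state is a dict: "time": time; "joint_positions": joint angles; "dq": joint speeds; "tau": joint torques, N m; "position": TCP position; "ee_rot": TCP orientation; "ft_force": force on the tool from outside, world axes, zero at the start; "moment": the same for the moment, N m; "width": finger opening in m.
Only numpy, scipy, OpenCV 4.12 (cv2) and the standard library are available. Lean on these libraries where they do the work, as an engineer would, in place of code of your own. Each camera call takes 0.05 s, during which the arm holds its last target. There are 200 camera calls.

## Task

This clear print bed sits on three sprung levelling screws; one of them has been backed out, so the gap under the bed is wide enough for the thicker of the two fork gauges only there. Slide that gauge in from the edge of the bed, along the carriage arm, until its slot is home round the backed-out screw's spring, and let go of it - do not try it at the two tight screws, and leave the other things on the bench where they are. Then press the bed gently down with the fingers above the gauge until it sits flush on it, and finish while still holding it pressed there, so that I can run the screw down.

Things in the scene. Friction and masses are not known exactly. Their poses are not given: they have to be found in the camera images.
- carriage: Bed unit of a small 3D printer, fixed to the bench: an aluminium T-shaped carriage on two rods. Origin on the bench (z = 0) under the bed's middle; rods run along x, z up. Three arms 44 mm wide with flat tops at z = 50 mm end level with the bed's edges: to -x (along y = 0), to +y and to -y (both along x = 58 mm). Rods, end plates (x = +-172 mm) and motor stay below 45 mm.
- bed: Clear acrylic bed plate, 160 x 160 x 6 mm, pushed up by a spring round each screw (0.8 N per mm) against the screw heads; it gives when pressed. x, y as the carriage, z its normal. Origin on its top face, 19 mm towards +x from the plate's middle. Gap from arm top to bed underside: 12.8 mm at a tight screw, 18 to 20.5 mm at the backed-out one, so it slopes.
- bed_center (a point): Middle of the bed's top face, which is at z = 69 mm at a tight screw. Pressing the raised corner down onto the gauge takes about 8 N at 22 mm inwards of the screw; more force then only bears on the gauge.
- screw_out: The backed-out screw, any one of the three; its head stands 5.5 to 7.5 mm higher than the other two. Origin on its axis at the underside of its head (10 mm wide, 3 mm high, on top of the bed; only the heads stand above the bed). Its coil spring, 10 mm across outside, stands between arm and bed, the axis 22 mm in from the arm's end.
- screw_b: A tight screw, same make and origin. The screws sit one on each arm, in the carriage's x, y at (-58, 0), (58, 58) and (58, -58) mm; which is backed out varies.
- screw_c: The other tight screw, likewise.
- gauge: Thicker fork gauge, grey plastic, flat, 14 mm thick, 40 wide, 45 g. Origin on its underside at the seat of its slot, which comes onto the screw's axis; x towards the prong tips (32 mm ahead), z up. Slot 16 mm wide, flared to 24 at the tips, closed 6 mm behind the origin. Upright grip tab 28 to 56 mm behind the origin: 16 mm wide, 30 mm high from the underside. Once home it balances on the arm.
- thin_gauge: Thinner fork gauge of the same plan and plastic, 7 mm thick with a 23 mm high tab, origin and axes likewise; not wanted, leave it.
- stepper: Stepper motor, 42 x 42 x 40 mm with a 22 mm shaft up; origin under its middle. Leave it.
- bearing: Steel linear bearing standing on end, 15 mm across, 24 mm high. Leave it.
- coupler: Aluminium shaft coupler standing on end, 19 mm across, 25 mm high. Leave it.
- driver: Screwdriver lying on the bench, 170 mm long. Leave it.
- star_print: Flat printed five-pointed star, about 88 mm across, 6 mm thick. Leave it.
- calipers: Calipers lying on the bench, 170 mm long. Leave them.
Things that resemble listed ones, but are neither listed nor needed, are in the scene too. What is shaped like the gauge but green or purple is not meant.

How it is judged:
On the way:
1. the thicker gauge lies home round the backed-out screw's spring, under the raised corner of the bed, and has been let go (horizontal distance between gauge and screw_out below 0.006 m and z of gauge in the frame of carriage between 0.046 and 0.054 m and angle between gauge's own z axis and vertical below 0.06 rad and contact force between the fingers and gauge below 0.5 N), for 0.2 s.
At the end, for the whole second after the job is handed in: The gauge lies flat on the carriage arm with the seat of its slot within 6 mm of the backed-out screw's axis, not touched by the fingers; the bed is level to 0.02 rad and bears on the gauge with more than 2 N; the fingers still press the bed with 4 to 40 N through the last second (all of step 1 and angle between bed's own z axis and vertical below 0.02 rad and contact force between bed and gauge above 2 N and contact force between the fingers and bed between 4 and 40 N and linear speed of gauge below 0.02 m/s); the arm keeps its last pose, push and grip.
It fails at once if the gauge is pushed in at a tight screw ((horizontal distance between gauge and screw_b below 0.025 m and height (world z) of gauge between 0.04 and 0.06 m) or (horizontal distance between gauge and screw_c below 0.025 m and height (world z) of gauge between 0.04 and 0.06 m)).
It fails at once if the bed is slammed or pressed with more than 60 N (contact force between the fingers and bed above 60 N).
It fails at once if another thing on the bench is shifted by more than 30 mm (distance of any of thin_gauge, stepper, bearing, coupler, driver, star_print, calipers from where it was at the start of the episode above 0.03 m).
It also fails if it takes over 72 s, if anything falls off the work surface, if the arm or the gripper's body presses on something with over 40 N, if the wrist force passes 120 N, or if a joint passes its speed limit or range.

## Working session

There is one attempt and no reset: what is moved stays moved. The work goes in short steps, Python scripts to look and compute and a tool call to move; the robot and the scene stay as the last step left them, time stands still between calls to the robot, and variables do not carry over. Pictures are saved under pics/ and viewed, about 8 in all and at most 12, crops included, and the job is handed in when it is done.

Besides the shell and the picture viewer there is one more tool, called after "Call:" as a command line: name --argument value ..., lists and objects as JSON in quotes. jog_arm: Moves the arm, as the interface text tells. Its arguments: {"type":"object","properties":{"dr":{"type":"array"},"xyz":{"type":"array"},"gripper":{"type":"array"},"force":{"type":"number"}},"required":["dr","xyz","gripper"]}

```bash
mkdir -p pics; ls; python3 - <<'E'
from rig import robot
import cv2
for n in ["side","top"]:
    im=robot.read_camera(n); cv2.imwrite(f"pics/{n}0.png",im[:,:,::-1])
    m=robot.camera_model(n); print(n,m)
    for t in ["carriage","bed","screw_out","gauge","thin_gauge","stepper"]:
        print(n,t,[(round(d["p"],2),[round(float(v),4) for v in d["location"]]) for d in robot.search_frame(n,t)])
print(robot.read_state())
E
```

```text
pics
side {'camera_matrix': array([[413.779238  ,   0.        , 250.15836972],
       [  0.        , 413.779238  , 191.08385174],
       [  0.        ,   0.        ,   1.        ]]), 'distortion': array([-0.05386148,  0.        ,  0.        ,  0.        ,  0.        ]), 'origin': array([ 0.30292164, -0.91436532,  0.65703061]), 'orientation': array([ 1.02936345, -0.17665423, -0.25748178])}
side carriage [(0.73, [0.5622, 0.0031, 0.0632]), (0.65, [0.5552, 0.0113, 0.0683])]
side bed [(0.77, [0.5569, 0.0126, 0.0697])]
side screw_out []
side gauge [(0.97, [0.6889, -0.42, 0.0117]), (0.78, [0.5555, -0.2257, 0.0142]), (0.69, [0.629, -0.3247, 0.0121])]
side thin_gauge [(0.8, [0.4457, -0.2839, 0.0109])]
side stepper [(0.48, [0.4782, 0.2443, 0.0268])]
top {'camera_matrix': array([[417.78273364,   0.        , 250.30277842],
       [  0.        , 417.78273364, 191.37483459],
       [  0.        ,   0.        ,   1.        ]]), 'distortion': array([-0.10237576,  0.        ,  0.        ,  0.        ,  0.        ]), 'origin': array([ 0.33291211, -0.0052209 ,  1.23778831]), 'orientation': array([ 0.13
[... 387 characters left out ...]
(0.69, [0.4459, -0.2786, 0.003])]
{'time': 0.7, 'joint_positions': array([-1.34720329,  0.53635964, -0.00437141,  1.53789456,  0.00256759,
        1.06730409, -0.07122181]), 'dq': array([ 0.00031996, -0.00123367,  0.00220023,  0.00111365,  0.00110923,
       -0.00109409,  0.00050592]), 'tau': array([ 4.03656604e-04, -5.83202577e+01,  1.04787022e+00, -2.59399742e+01,
        1.24088969e-02,  1.73399225e-03, -3.37457507e-06]), 'position': array([0.18574668, 0.62289339, 0.23931845]), 'ee_rot': array([4.53651703e-01, 3.10864776e+00, 6.07992383e-05]), 'ft_force': array([-0.021313  , -0.3582987 , -0.37262098]), 'moment': array([ 0.04441543,  0.0008068 , -0.00227731]), 'width': 0.08541350897988036}
```

```bash
python3 - <<'E'
import cv2
for n in ["side","top"]:
    cv2.imwrite(f"pics/{n}0b.png",cv2.resize(cv2.imread(f"pics/{n}0.png"),(800,600),interpolation=cv2.INTER_CUBIC))
E
```

```text
(no output)
```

View pics/side0b.png

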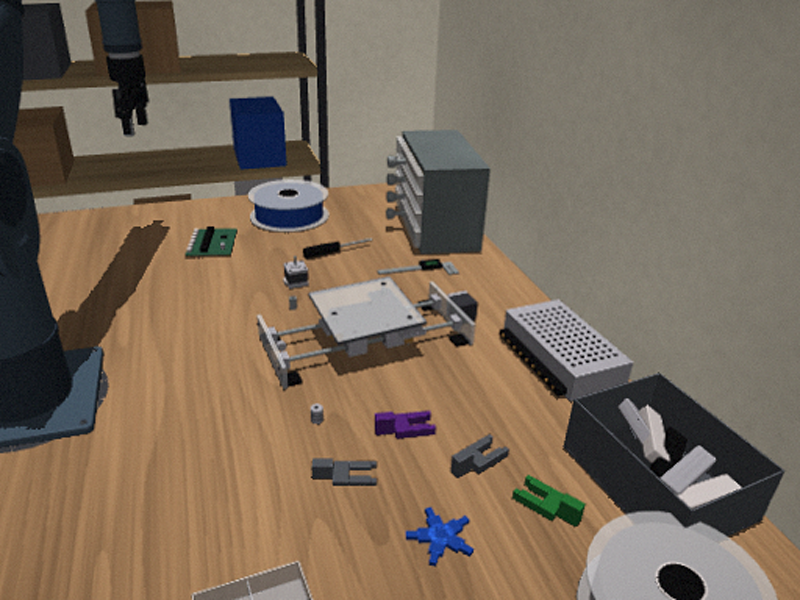

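View pics/top0b.png

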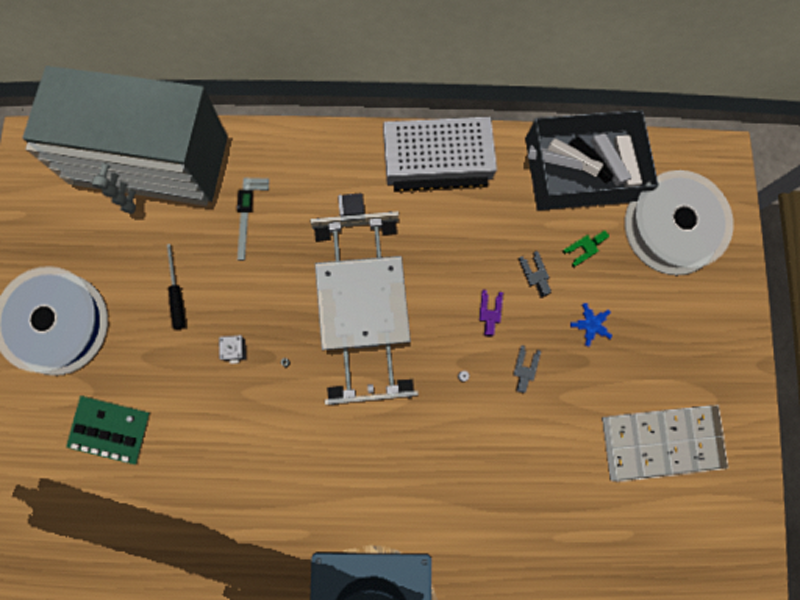

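The side view shows the bed unit with screw heads near (334,313), (421,320) and (383,283) in the enlarged picture. The grey forks are at (345,470) and (480,455), and the purple and green ones are decoys. In the top view the T's single screw, at (365,333), points to the robot. Next come crops to tell thickness and screw height.

```bash
python3 - <<'E'
import cv2, numpy as np
s=cv2.imread("pics/side0.png");t=cv2.imread("pics/top0.png")
def c(im,x,y,w,h,W,H):return cv2.resize(im[y:y+h,x:x+w],(W,H),interpolation=cv2.INTER_CUBIC)
# side bed, top bed ; side gauges, top gauges
a=np.hstack([c(s,185,170,130,85,400,262),c(t,195,155,80,75,400,262)])
b=np.hstack([c(s,190,260,150,70,500,234),c(t,310,155,70,105,300,450)[:234*1]]) if 0 else c(s,190,262,150,60,800,320)
cv2.imwrite("pics/crop1.png",np.vstack([a,b]))
E
```

```text
(no output)
```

View pics/crop1.png

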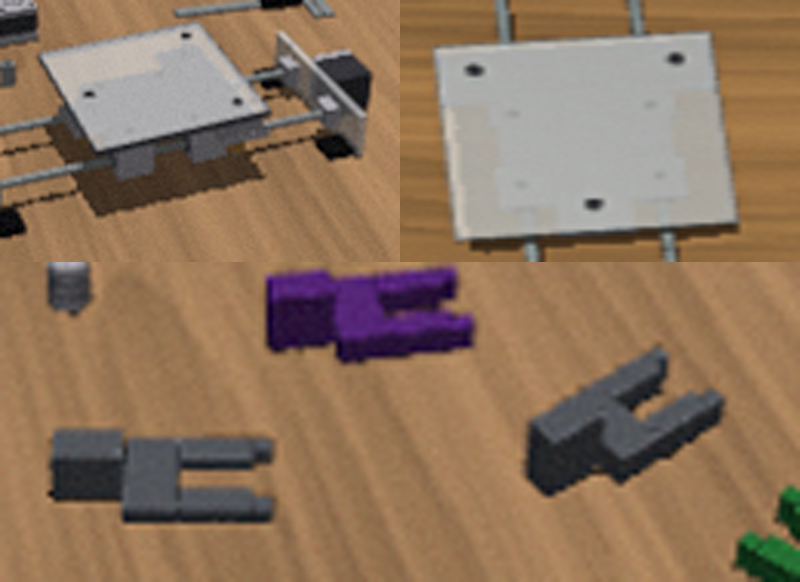

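```bash
cat > h.py <<'E'
import cv2, numpy as np
from rig import robot
from scipy.optimize import minimize, least_squares
from scipy.spatial.transform import Rotation as R
F=np.diag([1.,-1,-1])
CM={n:robot.camera_model(n) for n in("side","top")}
def proj(n,P):
    m=CM[n]; A=F@R.from_rotvec(m["orientation"]).as_matrix().T
    return cv2.projectPoints(np.asarray(P,float).reshape(-1,1,3),cv2.Rodrigues(A)[0],-A@m["origin"],m["camera_matrix"],m["distortion"])[0].reshape(-1,2)
def tri(ps,pt):
    f=lambda X:np.r_[proj("side",X)[0]-ps,proj("top",X)[0]-pt]
    r=least_squares(f,[.55,0,.05]); return r.x,np.abs(r.fun).max()
def boxes(th,tab):
    B=[(-28,-6,-20,20,0,th),(-56,-28,-8,8,0,tab)]
    out=[np.array([[x,y,z] for x in b[:2] for y in b[2:4] for z in b[4:]])/1e3 for b in B]
    for s in(1,-1):
        out.append(np.array([[x,s*y,z] for x,y in((-6,8),(-6,20),(24,8),(24,20),(32,12),(32,20)) for z in(0,th)])/1e3)
    return out
def sil(n,Bs,p,z0=0.,S=8):
    x,y,a=p; im=np.zeros((384*S//2,512*S//2),np.uint8); k=S/2
    M=R.from_euler("z",a).as_matrix()
    for b in Bs:
        q=proj(n,b@M.T+[x,y,z0]); h=cv2.convexHull(q.astype(np.float32))
        cv2.fillConvexPoly(im,np.round(((h+.5)*k-.5)*16).astype(np.int32),255,shift=4)
    return cv2.resize(im,(512,384),interpolation=cv2.INTER_AREA)/255.
def fit(masks,Bs,p0,z0=0.):
    f=lambda p:sum(np.abs(sil(n,Bs,p,z0)-m).sum() for n,m in masks.items())
    best=None
    for a in p0[2]:
        r=minimize(f,[p0[0],p0[1],a],method="Nelder-Mead",options=dict(initial_simplex=np.array([p0[0],p0[1],a])+np.array([[0,0,0],[.01,0,0],[0,.01,0],[0,0,.25]]),xatol=1e-4,fatol=.05))
        if best is None or r.fun<best.fun: best=r
    return best.x,best.fun
E
cat > a.py <<'E'
from h import *
for n in("side","top"): robot.read_camera(n)
cut={n:[d for t in("gauge","thin_gauge") for d in robot.cut_out(n,t)] for n in("side","top")}
for c,a0 in(((.446,-.282),(-.1,.1,-.5,-1)),((.630,-.319),(.3,.6,0,-.3))):
    mk={}
    for n in cut:
        u=proj(n,[*c,.01])[0]
        best=min(cut[n],key=lambda d:np.hypot(*(np.argwhere(d["pixels"]).mean(0)[::-1]-u)))
        mk[n]=best["pixels"].astype(float); print(n,round(best["p"],2),mk[n].sum(),np.hypot(*(np.argwhere(best["pixels"]).mean(0)[::-1]-u)).round(1))
    for nm,th,tab in(("thick",14,30),("thin",7,23)):
        for key in("side","both"):
            r=fit(mk if key=="both" else {"side":mk["side"]},boxes(th,tab),(*c,a0)); print(c,nm,key,r[0].round(4),round(r[1],1))
# screws
def cen(n,u,r=4):
    im=cv2.cvtColor(robot.read_camera(n),cv2.COLOR_RGB2GRAY).astype(float); x,y=map(round,u)
    p=im[y-r:y+r+1,x-r:x+r+1]; w=np.clip(np.median(p)-25-p,0,None); g=np.mgrid[y-r:y+r+1,x-r:x+r+1]
    return np.array([(w*g[1]).sum(),(w*g[0]).sum()])/w.sum()
for nm,s,t in(("mx",(213.9,200.5),(233.8,213.4)),("-y",(262,202.7),(250.4,171.6)),("+y",(245.1,181.7),(209.8,175))):
    a,b=cen("side",s),cen("top",t); X,e=tri(a,b); print(nm,a.round(1),b.round(1),X.round(4),e.round(2))
E
python3 a.py
```

```text
side 0.63 531.0 3.4
top 0.75 222.0 1.5
(0.446, -0.282) thick side [ 0.4552 -0.2908 -0.211 ] 200.8
(0.446, -0.282) thick both [ 0.4557 -0.2897 -0.273 ] 291.1
(0.446, -0.282) thin side [ 0.457  -0.2895 -0.2753] 68.3
(0.446, -0.282) thin both [ 0.4569 -0.2895 -0.2772] 142.9
side 0.87 520.0 2.0
top 0.74 319.0 2.4
(0.63, -0.319) thick side [ 0.6427 -0.3062  0.4124] 68.0
(0.63, -0.319) thick both [ 0.6415 -0.3072  0.3862] 110.4
(0.63, -0.319) thin side [ 0.6439 -0.3038  0.4072] 76.9
(0.63, -0.319) thin both [ 0.6428 -0.3059  0.4008] 169.4
mx [213.5 200.2] [233.3 212.9] [0.5007 0.0179 0.0706] 0.11
-y [262.5 203.5] [249.7 171.3] [ 0.6241 -0.027   0.0672] 0.24
+y [244.7 180.8] [209.4 174.7] [0.6087 0.0881 0.0775] 0.06
```

The fork fit says the grey gauge at (0.6415, -0.307), yaw 0.386, is the thick one. The +y screw head at (0.609, 0.088) stands highest. I'll move to above the tab first.

Call:
jog_arm --xyz '[[16,-36,0],[16,-36,0],[16,-36,0],[16,-36,0],[16,-36,0],[16,-36,0],[16,-36,0],[16,-36,0],[16,-36,0],[16,-36,0],[16,-36,0],[16,-36,0],[16,-36,0],[16,-36,0],[16,-36,0],[16,-36,0],[16,-36,0],[16,-36,0],[16,-36,0],[16,-36,0]]' --dr '[[0,0,-0.123],[0,0,-0.123],[0,0,-0.123],[0,0,-0.123],[0,0,-0.123],[0,0,-0.123],[0,0,-0.123],[0,0,-0.123],[0,0,-0.123],[0,0,-0.123],[0,0,-0.123],[0,0,-0.123],[0,0,-0.123],[0,0,-0.123],[0,0,-0.123],[0,0,-0.123],[0,0,-0.123],[0,0,-0.123],[0,0,-0.123],[0,0,-0.123]]' --gripper '[0.3,0.3,0.3,0.3,0.3,0.3,0.3,0.3,0.3,0.3,0.3,0.3,0.3,0.3,0.3,0.3,0.3,0.3,0.3,0.3]' --force 30

```text
time: 3.3
position: [0.5064, -0.0985, 0.2395]
ee_rot: [-3.083, -0.604, -0.001]
ft_force: [0.4, -0.3, -0.8]
width: 0.0553
```

Call:
jog_arm --xyz '[[16,-38,0],[16,-38,-10],[16,-38,-10],[16,-38,-10],[16,-38,-10],[16,-34,0],[0,0,0],[0,0,0]]' --dr '[[0,0,0],[0,0,0],[0,0,0],[0,0,0],[0,0,0],[0,0,0],[0,0,0],[0,0,0]]' --gripper '[0.3,0.3,0.3,0.3,0.3,0.3,0.3,0.3]'

```text
time: 4.1
position: [0.6015, -0.3218, 0.1989]
ee_rot: [-3.082, -0.61, 0.001]
ft_force: [0.1, 0.7, 0.1]
width: 0.0557
```

Call:
jog_arm --xyz '[[1,-1,-40],[0,0,-40],[0,0,-40],[0,0,-35],[0,0,-20],[0,0,-12],[0,0,0],[0,0,0],[0,0,0],[0,0,0],[0,0,0],[0,0,0],[0,0,0],[0,0,0]]' --dr '[[0,0,0],[0,0,0],[0,0,0],[0,0,0],[0,0,0],[0,0,0],[0,0,0],[0,0,0],[0,0,0],[0,0,0],[0,0,0],[0,0,0],[0,0,0],[0,0,0]]' --gripper '[0.3,0.3,0.3,0.3,0.3,0.3,0.3,-1,-1,-1,-1,-1,-1,-1]' --force 40

```text
time: 5.5
position: [0.6038, -0.3228, 0.014]
ee_rot: [3.08, 0.611, 0.003]
ft_force: [-0.9, 1.1, 8.0]
width: 0.0152
```

```bash
python3 - <<'E'
from h import *
print({k:np.round(v,4) for k,v in robot.read_state().items() if k in("position","ee_rot","ft_force","width","time")})
im=robot.read_camera("side"); cv2.imwrite("pics/g1.png",cv2.resize(im[230:340,240:390],(750,550),interpolation=cv2.INTER_CUBIC)[:,:,::-1])
# carriage pose fit
W=np.array([[.5007,.0179],[.6241,-.027],[.6087,.0881]]);C=np.array([[-58,0],[58,-58],[58,58]])/1e3
r=least_squares(lambda p:(C@np.array([[np.cos(p[2]),np.sin(p[2])],[-np.sin(p[2]),np.cos(p[2])]])+p[:2]-W).ravel(),[.56,.02,.1])
print(r.x.round(4),(r.fun*1e3).round(1))
E
```

```text
{'time': np.float64(5.5), 'position': array([ 0.6038, -0.3228,  0.014 ]), 'ee_rot': array([3.08  , 0.6112, 0.0033]), 'ft_force': array([-0.8555,  1.1213,  8.0371]), 'width': np.float64(0.0152)}
[0.5586 0.024  0.1192] [ 0.3 -0.8 -1.   0.3  0.6  0.4]
```

View pics/g1.png

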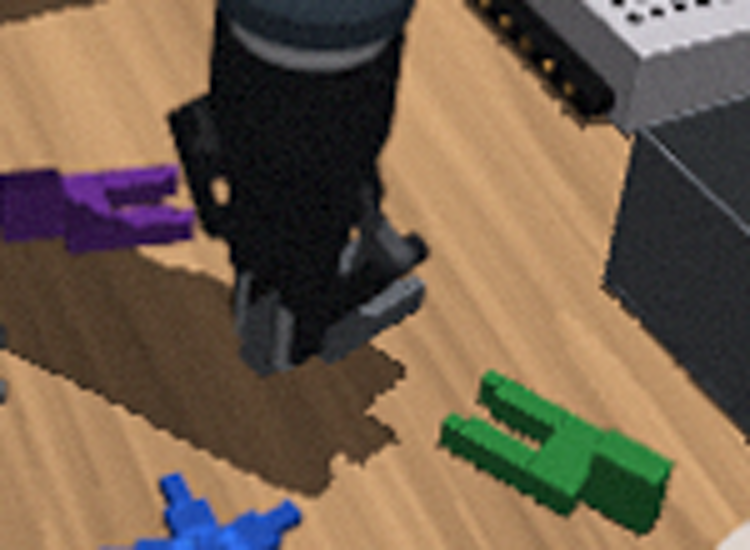

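The fork must be turned by -1.84 rad to go in, and with this grasp that would run joint 7 out of range. I'll let go and re-grasp with the tool half a turn round.

Call:
jog_arm --xyz '[[0,0,0],[0,0,0],[0,0,0],[0,0,0],[0,0,25],[0,0,35],[0,0,40],[0,0,30],[0,0,0],[0,0,0],[0,0,0],[0,0,0],[0,0,0],[0,0,0],[0,0,0],[0,0,0],[0,0,0],[0,0,0],[0,0,0],[0,0,0]]' --dr '[[0,0,0],[0,0,0],[0,0,0],[0,0,0],[0,0,0],[0,0,0],[0,0,0],[0,0,0],[0,0,0.14],[0,0,0.14],[0,0,0.14],[0,0,0.14],[0,0,0.14],[0,0,0.14],[0,0,0.14],[0,0,0.14],[0,0,0.14],[0,0,0.14],[0,0,0.14],[0,0,0.14]]' --gripper '[0.3,0.3,0.3,0.3,0.3,0.3,0.3,0.3,0.3,0.3,0.3,0.3,0.3,0.3,0.3,0.3,0.3,0.3,0.3,0.3]'

```text
time: 7.55
position: [0.6025, -0.3222, 0.1421]
ee_rot: [-1.594, -2.707, 0.0]
ft_force: [-0.0, 0.4, 0.9]
width: 0.0554
```

Call:
jog_arm --xyz '[[0,0,0],[0,0,0],[0,0,0],[0,0,0],[0,0,0],[0,0,0],[0,0,0],[0,0,0],[0,0,0],[0,0,0],[0,0,0],[0,0,0]]' --dr '[[0,0,0.14],[0,0,0.14],[0,0,0.14],[0,0,0.14],[0,0,0.14],[0,0,0.14],[0,0,0.14],[0,0,0.14],[0,0,0.14],[0,0,0.14],[0,0,0.06],[0,0,0]]' --gripper '[0.3,0.3,0.3,0.3,0.3,0.3,0.3,0.3,0.3,0.3,0.3,0.3]'

```text
time: 8.75
position: [0.6023, -0.3224, 0.142]
ee_rot: [0.609, -3.082, -0.001]
ft_force: [0.5, -0.1, 0.1]
width: 0.0557
```

```bash
python3 - <<'E'
from h import *
print({k:np.round(v,4) for k,v in robot.read_state().items() if k in("position","ee_rot","ft_force","width","time","joint_positions")})
mk={}
for n in("side","top"):
    robot.read_camera(n); ds=robot.cut_out(n,"gauge"); u=proj(n,[.63,-.319,.01])[0]
    d=[(np.hypot(*(np.argwhere(d["pixels"]).mean(0)[::-1]-u)).round(1),d["pixels"].sum()) for d in ds]; print(n,d)
    i=int(np.argmin([a[0] for a in d])) 
    if d[i][0]<6: mk[n]=ds[i]["pixels"].astype(float)
print(fit({"side":mk["side"]},boxes(14,30),(.6415,-.307,(.2,.39))))
E
```

```text
{'time': np.float64(8.75), 'joint_positions': array([ 0.5093,  0.7009, -0.1283,  1.5064,  0.1022,  0.9413,  2.3115]), 'position': array([ 0.6023, -0.3224,  0.142 ]), 'ee_rot': array([ 6.0870e-01, -3.0817e+00, -5.0000e-04]), 'ft_force': array([ 0.5492, -0.0967,  0.0839]), 'width': np.float64(0.0557)}
side [(np.float64(53.1), np.int64(555)), (np.float64(52.8), np.int64(783)), (np.float64(2.9), np.int64(539))]
top [(np.float64(39.7), np.int64(249)), (np.float64(6.1), np.int64(157))]
(array([ 0.64105456, -0.30453859,  0.41495522]), np.float64(45.2235294117647))
```

Call:
jog_arm --xyz '[[0,0,-40],[0,0,-40],[0,0,-30],[0,0,-15],[0,0,0],[0,0,0],[0,0,0],[0,0,0],[0,0,0],[0,0,0],[0,0,0],[0,0,0],[0,0,20],[0,0,30],[0,0,40],[0,0,40],[0,0,0]]' --dr '[[0,0,0],[0,0,0],[0,0,0],[0,0,0],[0,0,0],[0,0,0],[0,0,0],[0,0,0],[0,0,0],[0,0,0],[0,0,0],[0,0,0],[0,0,0],[0,0,0],[0,0,0],[0,0,0],[0,0,0]]' --gripper '[0.3,0.3,0.3,0.3,0.3,-1,-1,-1,-1,-1,-1,-1,-1,-1,-1,-1,-1]' --force 50

```text
time: 10.65
position: [0.6067, -0.3241, 0.1558]
ee_rot: [-0.607, 3.072, -0.012]
ft_force: [1.0, -1.1, -0.2]
width: 0.0148
```

Call:
jog_arm --xyz '[[0,36,0],[0,36,0],[0,36,0],[0,36,0],[0,36,0],[0,36,0],[0,36,0],[0,36,0],[0,36,0],[0,36,0],[0,36,0],[0,36,0],[0,36,0],[-5,42,0],[0,0,0],[0,0,0],[0,0,0]]' --dr '[[0,0,-0.1316],[0,0,-0.1316],[0,0,-0.1316],[0,0,-0.1316],[0,0,-0.1316],[0,0,-0.1316],[0,0,-0.1316],[0,0,-0.1316],[0,0,-0.1316],[0,0,-0.1316],[0,0,-0.1316],[0,0,-0.1316],[0,0,-0.1316],[0,0,-0.1316],[0,0,0],[0,0,0],[0,0,0]]' --gripper '[-1,-1,-1,-1,-1,-1,-1,-1,-1,-1,-1,-1,-1,-1,-1,-1,-1]'

```text
time: 12.35
position: [0.5979, 0.1865, 0.1478]
ee_rot: [2.086, 2.348, -0.0]
ft_force: [-0.4, -0.3, -1.1]
width: 0.0148
```

```bash
python3 - <<'E'
from h import *
s=robot.read_state()
print({k:np.round(v,4) for k,v in s.items() if k in("position","ee_rot","ft_force","width","time","joint_positions")})
print(R.from_rotvec(s["ee_rot"]).as_matrix().round(3))
a=robot.read_camera("side");b=robot.read_camera("top")
c=lambda im,x,y,w,h,W,H:cv2.resize(im[y:y+h,x:x+w],(W,H),interpolation=cv2.INTER_CUBIC)
cv2.imwrite("pics/p1.png",np.hstack([c(a,170,120,130,150,400,462),c(b,160,130,130,150,400,462)])[:,:,::-1])
E
```

```text
{'time': np.float64(12.35), 'joint_positions': array([-0.5751,  0.6153,  0.2845,  1.6891, -0.2133,  0.8676, -0.0835]), 'position': array([0.5979, 0.1865, 0.1478]), 'ee_rot': array([ 2.0861e+00,  2.3482e+00, -3.0000e-04]), 'ft_force': array([-0.4136, -0.2808, -1.139 ]), 'width': np.float64(0.0148)}
[[-0.118  0.993  0.   ]
 [ 0.993  0.118 -0.001]
 [-0.001  0.    -1.   ]]
```

View pics/p1.png

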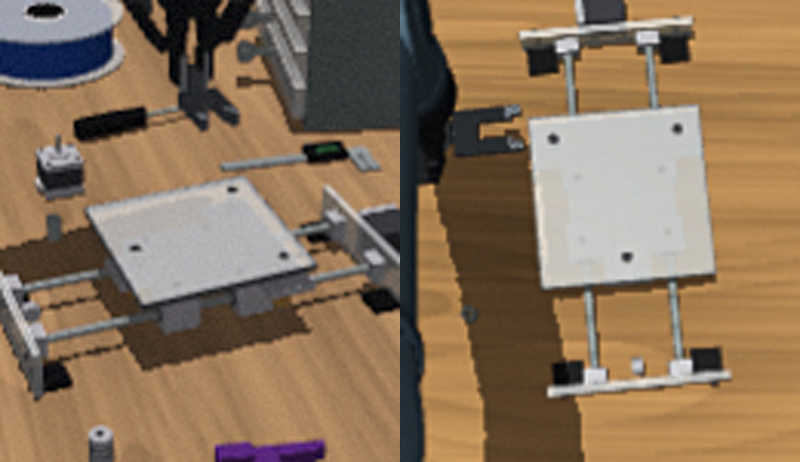

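The gauge is held straight: prong tips at (238,122) in the side crop and (520,112)/(520,145) in the top crop, pointing at the +y arm. I'll measure its height and seat offset.

```bash
python3 - <<'E'
from h import *
s=robot.read_state(); T=s["position"]; yaw=-1.4525
mk={}
g0=T+[.041*np.cos(yaw),.041*np.sin(yaw),-.017]
for n in("side","top"):
    robot.read_camera(n); u=proj(n,g0)[0]
    ds=[d for t in("gauge","thin_gauge") for d in robot.cut_out(n,t)]
    d=[np.hypot(*(np.argwhere(d["pixels"]).mean(0)[::-1]-u)) for d in ds]; i=int(np.argmin(d)); print(n,round(d[i],1),ds[i]["pixels"].sum(),round(ds[i]["p"],2))
    mk[n]=ds[i]["pixels"].astype(float)
for B in(boxes(14,30)[:1]+boxes(14,30)[2:],):
    f=lambda p:sum(np.abs(sil(n,B,[p[0],p[1],yaw],p[2])-m).sum() for n,m in mk.items() if m.sum())
    r=minimize(f,g0,method="Nelder-Mead",options=dict(initial_simplex=g0+np.array([[0,0,0],[.008,0,0],[0,.008,0],[0,0,.008]]),xatol=1e-4,fatol=.05))
    M=R.from_euler("z",-yaw).as_matrix()
    print(r.x.round(4),round(r.fun,1),"gauge in TCP, gauge axes:",(M@(r.x-T)).round(4),"expected",(M@(g0-T)).round(4), f(g0))
E
```

```text
side 3.7 206 0.7
top 1.3 287 0.77
[0.6004 0.146  0.1295] 109.6 gauge in TCP, gauge axes: [ 0.04   -0.0024 -0.0182] expected [ 0.041  0.    -0.017] 172.18823529411765
```

Call:
jog_arm --xyz '[[0,7,0],[0,0,-30],[0,0,-30],[0,0,-19],[0,0,0],[0,0,0],[0,0,0]]' --dr '[[0,0,0],[0,0,0],[0,0,0],[0,0,0],[0,0,0],[0,0,0],[0,0,0]]' --gripper '[-1,-1,-1,-1,-1,-1,-1]'

```text
time: 13.45
position: [0.5988, 0.1954, 0.0697]
ee_rot: [2.085, 2.349, 0.003]
ft_force: [-0.1, -0.4, -0.5]
width: 0.0151
```

```bash
python3 - <<'E'
from h import *
s=robot.read_state()
print({k:np.round(v,4) for k,v in s.items() if k in("position","ee_rot","ft_force","width","time")})
a=robot.read_camera("side");b=robot.read_camera("top")
c=lambda im,x,y,w,h,W,H:cv2.resize(im[y:y+h,x:x+w],(W,H),interpolation=cv2.INTER_CUBIC)
cv2.imwrite("pics/p2.png",np.hstack([c(a,205,150,70,80,400,460),c(b,170,150,70,80,400,460)])[:,:,::-1])
E
```

```text
{'time': np.float64(13.45), 'position': array([0.5988, 0.1954, 0.0697]), 'ee_rot': array([2.0849, 2.3485, 0.0033]), 'ft_force': array([-0.0717, -0.4017, -0.547 ]), 'width': np.float64(0.0151)}
```

View pics/p2.png

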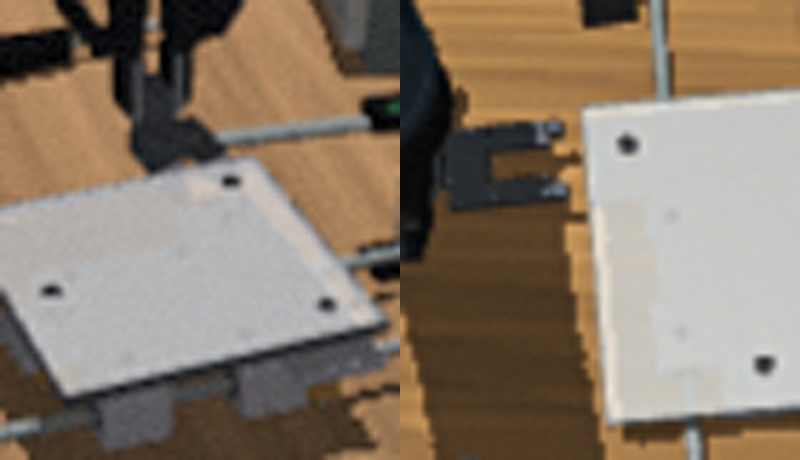

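The fork sits just outside the bed edge. Its slot axis lines up with the screw head in the top crop (slot middle (560,160), head (628,145)), so I'm sliding in.

Call:
jog_arm --xyz '[[1,-10,0],[1,-9,0],[1,-9,0],[1,-8,0],[0,0,0],[0,0,0]]' --dr '[[0,0,0],[0,0,0],[0,0,0],[0,0,0],[0,0,0],[0,0,0]]' --gripper '[-1,-1,-1,-1,-1,-1]'

```text
time: 14.15
position: [0.6028, 0.1564, 0.0689]
ee_rot: [2.086, 2.345, -0.001]
ft_force: [1.1, -3.2, 5.7]
width: 0.0147
```

Call:
jog_arm --xyz '[[1,-8,0],[1,-8,0],[1,-5,0],[0,0,0],[0,0,0]]' --dr '[[0,0,0],[0,0,0],[0,0,0],[0,0,0],[0,0,0]]' --gripper '[-1,-1,-1,-1,-1]'

```text
time: 14.65
position: [0.6057, 0.1382, 0.0693]
ee_rot: [2.085, 2.348, 0.003]
ft_force: [0.2, 1.0, 9.1]
width: 0.0152
```

Call:
jog_arm --xyz '[[0,0,1],[0,0,0],[0,0,0]]' --dr '[[0,0,0],[0,0,0],[0,0,0]]' --gripper '[-1,-1,-1]'

```text
time: 14.95
position: [0.6048, 0.1376, 0.0694]
ee_rot: [2.086, 2.349, -0.0]
ft_force: [-0.3, -0.3, 4.9]
width: 0.015
```

Call:
jog_arm --xyz '[[0,-3,0],[0,-3,0],[0,-2,0],[0,0,0],[0,0,0]]' --dr '[[0,0,0],[0,0,0],[0,0,0],[0,0,0],[0,0,0]]' --gripper '[-1,-1,-1,-1,-1]'

```text
time: 15.45
position: [0.6048, 0.1298, 0.0694]
ee_rot: [2.086, 2.349, 0.0]
ft_force: [-0.1, 2.1, 5.6]
width: 0.0148
```

Call:
jog_arm --xyz '[[0,-1,0],[0,-1,0],[0,0,0]]' --dr '[[0,0,0],[0,0,0],[0,0,0]]' --gripper '[-1,-1,-1]'

```text
time: 15.75
position: [0.6048, 0.1295, 0.0694]
ee_rot: [-2.084, -2.349, -0.002]
ft_force: [0.9, 4.6, 4.8]
width: 0.0151
```

```bash
python3 - <<'E'
from h import *
s=robot.read_state()
print({k:np.round(v,4) for k,v in s.items() if k in("position","ft_force","moment","time")})
a=robot.read_camera("side");b=robot.read_camera("top")
c=lambda im,x,y,w,h,W,H:cv2.resize(im[y:y+h,x:x+w],(W,H),interpolation=cv2.INTER_CUBIC)
cv2.imwrite("pics/p3.png",np.hstack([c(a,205,150,70,80,400,460),c(b,170,150,70,80,400,460)])[:,:,::-1])
E
```

```text
{'time': np.float64(15.75), 'position': array([0.6048, 0.1295, 0.0694]), 'ft_force': array([0.8936, 4.5914, 4.811 ]), 'moment': array([0.8815, 0.0458, 0.0311])}
```

View pics/p3.png

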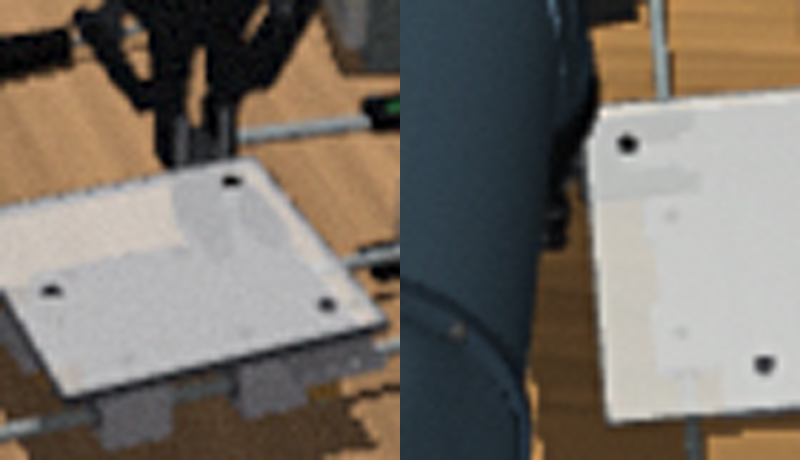

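Through the clear bed the gauge shows with its slot round the +y screw. It stopped against the spring: Fy rose to 4.6 N with no further travel. Releasing now and rising.

Call:
jog_arm --xyz '[[0,1,0],[0,0,0],[0,0,0],[0,0,0],[0,0,0],[0,0,0],[0,0,20],[0,0,30],[0,0,30],[0,0,0],[0,0,0]]' --dr '[[0,0,0],[0,0,0],[0,0,0],[0,0,0],[0,0,0],[0,0,0],[0,0,0],[0,0,0],[0,0,0],[0,0,0],[0,0,0]]' --gripper '[-1,0.3,0.3,0.3,0.3,0.3,0.3,0.3,0.3,0.3,0.3]'

```text
time: 16.95
position: [0.605, 0.129, 0.1498]
ee_rot: [2.085, 2.349, 0.002]
ft_force: [0.6, 0.4, -0.4]
width: 0.0558
```

Call:
jog_arm --xyz '[[4,-32,0],[4,-31,0],[0,0,0],[0,0,0],[0,0,0],[0,0,0],[0,0,0],[0,0,0]]' --dr '[[0,0,0],[0,0,0],[0,0,0],[0,0,0],[0,0,0],[0,0,0],[0,0,0],[0,0,0]]' --gripper '[-1,-1,-1,-1,-1,-1,-1,-1]'

```text
time: 17.75
position: [0.6126, 0.0666, 0.1492]
ee_rot: [-2.085, -2.35, -0.0]
ft_force: [0.1, 0.1, -1.1]
width: 0.0001
```

```bash
python3 - <<'E'
from h import *
s=robot.read_state()
print({k:np.round(v,4) for k,v in s.items() if k in("position","ft_force","width","time")})
a=robot.read_camera("side");b=robot.read_camera("top")
c=lambda im,x,y,w,h,W,H:cv2.resize(im[y:y+h,x:x+w],(W,H),interpolation=cv2.INTER_CUBIC)
cv2.imwrite("pics/p4.png",np.hstack([c(a,205,150,70,80,400,460),c(b,170,150,70,80,400,460)])[:,:,::-1])
E
```

```text
{'time': np.float64(17.75), 'position': array([0.6126, 0.0666, 0.1492]), 'ft_force': array([ 0.1144,  0.0648, -1.0556]), 'width': np.float64(0.0001)}
```

View pics/p4.png

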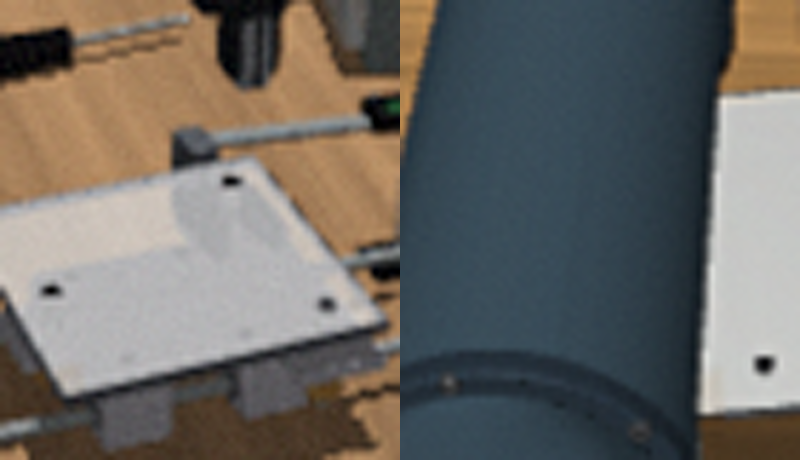

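The gauge stays in place after release, with its tab at (195,145) in the side crop and its slot round the screw. The shut fingers are above the press point, so I'm pressing down gently.

Call:
jog_arm --xyz '[[0,0,-30],[0,0,-20],[0,0,-8],[0,0,-2],[0,0,-2],[0,0,0]]' --dr '[[0,0,0],[0,0,0],[0,0,0],[0,0,0],[0,0,0],[0,0,0]]' --gripper '[-1,-1,-1,-1,-1,-1]'

```text
time: 18.45
position: [0.6134, 0.0659, 0.0881]
ee_rot: [2.085, 2.349, 0.002]
ft_force: [-0.1, -0.4, -0.7]
width: 0.0003
```

Call:
jog_arm --xyz '[[0,0,-1],[0,0,-1],[0,0,-1],[0,0,-1],[0,0,0],[0,0,0]]' --dr '[[0,0,0],[0,0,0],[0,0,0],[0,0,0],[0,0,0],[0,0,0]]' --gripper '[-1,-1,-1,-1,-1,-1]'

```text
time: 19.05
position: [0.6127, 0.0658, 0.0833]
ee_rot: [2.086, 2.349, -0.0]
ft_force: [0.3, -0.5, -1.0]
width: 0.0001
```

Call:
jog_arm --xyz '[[0,0,-1],[0,0,-1],[0,0,-1],[0,0,0],[0,0,0]]' --dr '[[0,0,0],[0,0,0],[0,0,0],[0,0,0],[0,0,0]]' --gripper '[-1,-1,-1,-1,-1]'

```text
time: 19.55
position: [0.6129, 0.0659, 0.0805]
ee_rot: [2.086, 2.349, 0.001]
ft_force: [-0.6, -0.0, 4.2]
width: -0.0001
```

Call:
jog_arm --xyz '[[0,0,-1],[0,0,-1],[0,0,0],[0,0,0]]' --dr '[[0,0,0],[0,0,0],[0,0,0],[0,0,0]]' --gripper '[-1,-1,-1,-1]'

```text
time: 19.95
position: [0.613, 0.066, 0.0786]
ee_rot: [2.086, 2.349, 0.001]
ft_force: [-0.9, 0.8, 6.5]
width: -0.0002
```

Call:
jog_arm --xyz '[[0,0,-1],[0,0,0],[0,0,0]]' --dr '[[0,0,0],[0,0,0],[0,0,0]]' --gripper '[-1,-1,-1]'

```text
time: 20.25
position: [0.613, 0.066, 0.0782]
ee_rot: [2.086, 2.349, 0.001]
ft_force: [-2.6, 0.1, 12.1]
width: 0.0002
```

Call:
jog_arm --xyz '[[0,0,-1],[0,0,0],[0,0,0],[0,0,0]]' --dr '[[0,0,0],[0,0,0],[0,0,0],[0,0,0]]' --gripper '[-1,-1,-1,-1]'

```text
time: 20.65
position: [0.613, 0.066, 0.0781]
ee_rot: [-2.086, -2.349, -0.001]
ft_force: [-6.3, -0.8, 19.9]
width: -0.0002
```

```bash
python3 - <<'E'
from h import *
a=robot.read_camera("side")
for i in range(4): robot.read_camera("top"); s=robot.read_state(); print(s["time"],s["position"].round(4),s["ft_force"].round(1))
cv2.imwrite("pics/p5.png",cv2.resize(a[150:230,190:290],(750,600),interpolation=cv2.INTER_CUBIC)[:,:,::-1])
E
```

```text
20.75 [0.613  0.066  0.0781] [-6.  -0.1 19.7]
20.8 [0.613  0.066  0.0781] [-5.7 -0.5 19.1]
20.85 [0.613  0.066  0.0781] [-5.3 -0.6 19.3]
20.9 [0.613 0.066 0.078] [-5.1 -0.6 18.4]
```

View pics/p5.png

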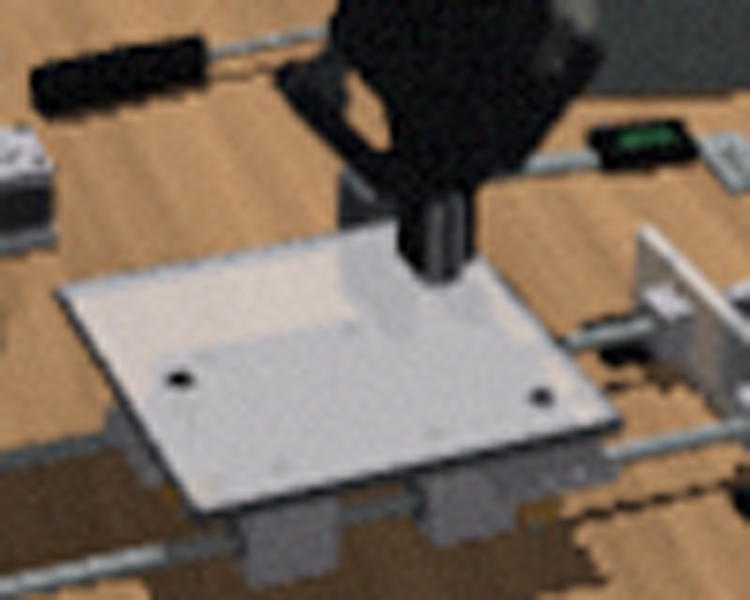

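The fingers press above the gauge at (435,275), the tab is still in place, and the load is steady at about 19 N with the fingers no longer sinking. Handing in.

```bash
python3 -c "
from rig import robot
print(robot.finish_job()); s=robot.read_state(); print(s['time'],s['position'],s['ft_force'])"
```

```text
the job is handed in; nothing more can be done
None
the job is handed in; nothing more can be done
```

The thick gauge is in at the backed-out screw, the +y one. I let go of it, and the arm is still pressing the bed down onto it. I handed the job in at about 21 s; no verdict was reported.

- **Choosing the gauge and screw:** fitting the outline of both grey forks in both cameras clearly picked out the thick one. The +y screw head measured 7 to 10 mm higher than the other two.
- **Grasp:** I had to let go and re-grasp once, because the first grip would have run joint 7 out of range when turning the fork. No other thing was touched as far as I saw.
- **Insertion:** the gauge rubbed on the arm with up to 9 N while sliding in, so I raised it 1 mm. It then stopped against the spring, and the picture through the clear bed showed the slot round the screw. After I let go, its tab stayed where it was.
- **Pressing:** with the fingers 22 mm inwards of the screw, the force rose from 6.5 to about 19 N with almost no further travel. The bed top was then at about 70 mm, which is where it should be when flush on a 14 mm gauge.
- **Last checks:** the force was steady at 18 to 20 N, with a 5 to 6 N sideways part that was slowly easing. I did not measure the seat distance or the bed's tilt directly at the end; I inferred them from contact, height and the picture.

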